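# Gather the portion beakers on the tray

## Robot

A 6-joint arm with a two-finger parallel gripper is mounted at the origin on the work surface. World frame = base frame: x ahead of the robot, y to its left, z up, the work surface at z = 0. Lengths are in m, angles in rad, forces in N, time in s.
With the tool pointing down it reaches from about 0.325 to 0.875 m from the base axis. Payload 4.4 kg.
Tool frame: the origin (TCP) lies on the centre line of the jaws, within the pads' length; the fingertips stand 8 mm ahead of it and the grasp point (between the pads) lies 11 mm behind it (r.tips_ahead is the distance from the TCP to the fingertips, in m); z points along the fingers, y is the line along which they close (so a half turn about z gives the same grasp; the last joint's range is limited). The gripper opens to 85 mm and grips with 20 to 120 N. Pads are 22 mm wide; open, the fingers measure 114 mm over their backs; the gripper's body (76 mm by 85 mm) begins 54 mm behind the grasp point. The pads swing forward as they close: fully open they stand 13 mm farther back than shut.
Start: joints at [-1.361, 0.207, 1.542, -0, 1.393, -0.15], TCP at [0.203, -0.538, 0.239] pointing down, gripper open.
Joint ranges: [-2.73, 2.73], [-0.86, 2.22], [0.23, 2.46], [-1.11, 4.25], [0.08, 2.63], [-2.82, 2.82]. Speed limits (rad/s): [2.79, 2.79, 3.14, 3.14, 3.14, 3.14].

## Interface

Orientations are given as a unit quaternion [x, y, z, w].
In Python, from plant import readout, snapshot, calibration, r, nets gives the robot as it stands.
- The arm moves only by the shell command python3 -m creep 'ROWS' [FORCE]. ROWS is text: rows parted by semicolons, each of 7 numbers parted by spaces: the shift along the tool's x, y, z in m, then the turn, a rotation vector about the tool's x, y, z in rad, then the closure in counts, from 0 (fully open) to 255 (shut). A call has 1 to 20 rows; each row is the pose to reach, as a shift and turn from the pose commanded when the call began, along the tool's axes at that moment; what a row does not reach only later rows make up. A row lasts 1/8 s, in which the tool goes at most 62.5 mm and 10.7 degrees, less where a joint would pass 70% of its speed; a pose out of reach is approached as far as the arm can. A call with a gripper value outside its range is refused whole. The fingers move at their own pace and stop on an object; FORCE is the grip in N (left out, the last holds). Time passes only in rows, so rows that repeat a pose let the fingers close. It gives the time, the measured TCP pose, the force, the opening and the grip force at its end, in the units of the state.
- readout.observe(): the state, without advancing time (a new reading comes with each control period).
- snapshot(name): name is "scene" or "top" or "wrist"; returns (picture, depth): 420x560x3 uint8, red, green, blue; 420x560 float32, m along the optical axis (not along the pixel's ray), 0 where there is no reading.
- calibration(name): a dict with "mtx" (3x3 intrinsics, pixels), "R" (3x3) and "t" (3): a world point X has camera coordinates R X + t; the wrist camera has in their place "mount" (4x4, takes a point from camera to tool coordinates, whose origin is the TCP and whose axes are the flange's). Camera axes: x right, y down, z forward; pixel columns grow to the right and rows downward; lengths in m; the calibration is good to about 2 mm. A picture is of the moment at which its call begins: read the wrist's pose just before it. calibration takes no time and is no camera call.
- r.close_job(): hands the job in; it is judged then, once.
Trained networks look in the newest picture that a camera, given by its name, has taken for a name from the list of things; names that differ only in an ending like _2 or _b are one class to them, and where a whole thing is asked for, a point or a joint stands for the part that bears it (a point fixed in the world has none). Each returns a list of dicts, best first, with "p" (0 to 1); they miss things now and then, are a little off and sometimes report something else, mostly with a low value. They report only what shows in the picture. A call takes as long as a camera call. They do not tell look-alikes from the thing itself.
- nets.cut_out(camera, thing): "pixels" (420x560 bool, what is visible of it) and "box" ([left, top, width, height] in pixels, round what is visible of it).
The state is a dict: "clock": time; "joint_pos": joint angles; "joint_vel": joint speeds; "tau": joint torques, N m; "tool_pos": TCP position; "ee_rot": TCP orientation; "force": force on the tool from outside, world axes, zero at the start; "torque": the same for the moment, N m; "finger_gap": finger opening in m; "finger_force": force on a finger pad.
Only numpy, scipy, OpenCV 4.12 (cv2) and the standard library are available. Lean on these libraries where they do the work, as an engineer would, in place of code of your own. Each camera call takes 0.05 s, during which the arm holds its last target. There are 200 camera calls.

## Task

Sweet-making is over: gather the three plain open steel beakers on the aluminium tray, each standing upright on the tray floor inside the black ring of its own size (small, medium, large). Keep the beakers upright on the way, and leave the steel mug with the handle, the lidded canister and the bowl where they stand.

Things in the scene. Friction and masses are not known exactly. Their poses are not given: they have to be found in the camera images.
- beaker_small_c (a point): The small beaker: plain straight steel cup, open at the top, no handle, no lid; 36 mm outside diameter, 70 mm high, wall 2.5 mm, 60 g or so. Stands upright and loose. The point is on its axis half-way up (35 mm above its foot); z is its axis, up.
- beaker_medium_c (a point): The medium beaker: plain straight steel cup, open at the top, no handle, no lid; 50 mm outside diameter, 80 mm high, wall 2.5 mm, 100 g or so. Stands upright and loose. The point is on its axis half-way up (40 mm above its foot); z is its axis, up.
- beaker_large_c (a point): The large beaker: plain straight steel cup, open at the top, no handle, no lid; 64 mm outside diameter, 95 mm high, wall 2.5 mm, 150 g or so. Stands upright and loose. The point is on its axis half-way up (47.5 mm above its foot); z is its axis, up.
- ring_small: The small seat ring: black rubber ring fixed on the floor of the tray, inner diameter 51 mm, outer diameter 59 mm, 8 mm high; made for the small beaker, which stands inside it on the tray floor with 7.5 mm of play all round. Origin: centre of the ring, at its underside, which is also the tray floor (3 mm above the table); z up.
- ring_medium: The medium seat ring: black rubber ring fixed on the floor of the tray, inner diameter 65 mm, outer diameter 73 mm, 8 mm high; made for the medium beaker, which stands inside it on the tray floor with 7.5 mm of play all round. Origin: centre of the ring, at its underside, which is also the tray floor (3 mm above the table); z up.
- ring_large: The large seat ring: black rubber ring fixed on the floor of the tray, inner diameter 79 mm, outer diameter 87 mm, 8 mm high; made for the large beaker, which stands inside it on the tray floor with 7.5 mm of play all round. Origin: centre of the ring, at its underside, which is also the tray floor (3 mm above the table); z up.
- tray: Fixed shallow aluminium tray, 130 mm (its x) by 335 mm (its y), floor 3 mm thick, rim 12 mm above the table and 4 mm thick. The three seat rings stand in a row along its y, 105 mm apart, the middle one at its centre, in any order. Origin: centre of its underside.
- mug: Look-alike: steel mug, 52 mm diameter, 80 mm high, open, with a loop handle that stands out 36 mm on its own +y side. Loose. Origin: centre of its underside. Does not belong on the tray.
- canister: Look-alike: steel canister, 66 mm diameter, closed by a lid with a small black knob, 102 mm high in all. Loose. Origin: centre of its underside. Does not belong on the tray.
- bowl: White ceramic bowl, 84 mm rim diameter, 45 mm high, loose. Origin: centre of its underside. Does not belong on the tray.
Mind the look-alikes: they are no part of the job. Leave any red look-alike of the part that bears beaker_small_c alone. Leave any purple look-alike of the part that bears beaker_medium_c alone.

How it is judged:
By the outcome, as a careful person would: the job done as asked, in the order asked, and still so for the second after the job is handed in, with the robot touching nothing.
It also fails if it takes over 85 s, if anything falls off the work surface, if the arm or the gripper's body presses on something with over 40 N, if the wrist force passes 120 N, or if a joint passes its speed limit or range.

## Working session

There is one attempt and no reset: what is moved stays moved. The work goes in short steps, Python scripts to look and compute and a shell command to move; the robot and the scene stay as the last step left them, time stands still between calls to the robot, and variables do not carry over. Pictures are saved under pics/ and viewed, at most 14 in all, crops included, and the job is handed in when it is done.

```bash
ls; mkdir -p pics; python3 - <<'E'
from plant import readout, snapshot, calibration, r, nets
import cv2, numpy as np
for n in ("scene","top"):
    p,d=snapshot(n); cv2.imwrite(f"pics/{n}0.png",p[:,:,::-1]); np.savez(f"/tmp/{n}0.npz",p=p,d=d)
    c=calibration(n); print(n,c["mtx"].tolist(),(-c["R"].T@c["t"]).round(3), c["R"].round(3).tolist())
print(readout.observe())
print(r.tips_ahead, calibration("wrist"))
E
```

```text
pics
scene [[400.8769275742731, 0.0, 283.7162060625438], [0.0, 400.8769275742731, 206.1564663193835], [0.0, 0.0, 1.0]] [ 1.133 -0.153  0.641] [[0.281, 0.96, 0.005], [0.617, -0.176, -0.767], [-0.735, 0.219, -0.642]]
top [[518.8943979932859, 0.0, 287.40018509838933], [0.0, 518.8943979932859, 215.11960611820854], [0.0, 0.0, 1.0]] [0.374 0.035 1.307] [[-0.006, -1.0, 0.011], [-0.996, 0.005, -0.087], [0.087, -0.011, -0.996]]
{'clock': 0.1, 'joint_pos': array([-1.36048930e+00,  2.07375092e-01,  1.54279099e+00,  3.13923904e-05,
        1.39350854e+00, -1.50501278e-01]), 'joint_vel': array([ 0.00103903, -0.00107433, -0.00312952, -0.00053784, -0.00013685,
        0.00084668]), 'tau': array([ 3.54901260e-06, -3.84090614e+01, -2.92547053e+01, -8.73734962e-05,
        4.87867015e-03,  2.40214206e-05]), 'tool_pos': array([ 0.20285156, -0.53732752,  0.23822851]), 'ee_rot': array([ 9.83771224e-01,  1.79424345e-01, -1.56833577e-05, -1.04097896e-03]), 'force': array([ 0.13276196,  0.49263204, -0.32058761]), 'torque': array([ 0.00193926, -0.03056534,  0.01854355]), 'finger_force': 0.0, 'finger_gap': 0.08558194870775122}
0.008 {'mtx': array([[341.70626195,   0.        , 276.4699142 ],
       [  0.        , 341.70626195, 211.26492735],
       [  0.        ,   0.        ,   1.        ]]), 'mount': array([[ 3.50809581e-04, -9.57205475e-01, -2.89408976e-01,
         7.40248449e-02],
       [ 9.99999936e-01,  3.57706059e-04,  2.90639225e-05,
        -8.85798697e-04],
       [ 7.57031984e-05, -2.89408967e-01,  9.57205539e-01,
        -1.35005075e-01],
       [ 0.00000000e+00,  0.00000000e+00,  0.00000000e+00,
         1.00000000e+00]])}
```

View pics/top0.png

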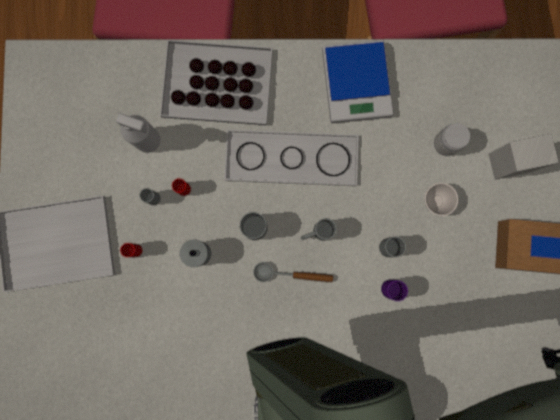

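View pics/scene0.png

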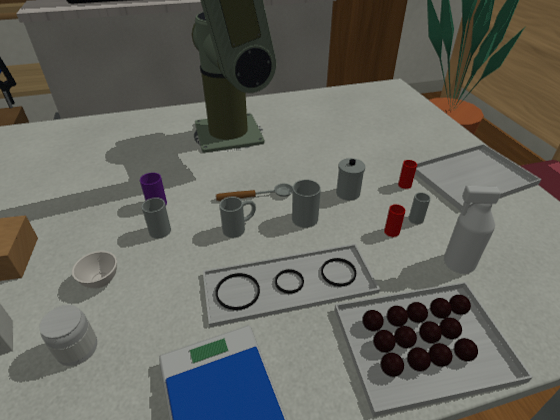

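Top view candidates:
- **Small:** plain steel at (150,196). The red ones at (181,187) and (131,250) are look-alikes.
- **Medium:** plain steel at (391,246). Purple at (394,290) is a look-alike, and the mug with the handle is at (322,229).
- **Large:** plain steel and open at (254,226). The lidded canister is at (195,253).
- **Rings:** medium (251,156), small (292,158), large (333,159).

Next I measure these and check the choice in a close crop.

```bash
cat > h.py <<'E'
import numpy as np, cv2
from scipy.optimize import least_squares
from plant import readout, snapshot, calibration, r, nets
def world(cam,d):
    c=calibration(cam); v,u=np.mgrid[:420,:560]
    ray=np.stack([(u-c["mtx"][0,2])/c["mtx"][0,0],(v-c["mtx"][1,2])/c["mtx"][1,1],np.ones_like(u)],-1)
    return (ray*d[...,None]-c["t"])@c["R"]
def planepix(cam,uv,z):
    c=calibration(cam); uv=np.asarray(uv,float)
    ray=np.c_[(uv-c["mtx"][[0,1],2])/c["mtx"][0,0],np.ones(len(uv))]@c["R"]
    o=-c["R"].T@c["t"]
    return o+ray*((z-o[2])/ray[:,2])[:,None]
E
python3 - <<'E'
from h import *
names=dict(beaker_small_c=.070,beaker_medium_c=.080,beaker_large_c=.095,ring_small=.011,ring_medium=.011,ring_large=.011)
R=dict(beaker_small_c=.018,beaker_medium_c=.025,beaker_large_c=.032,ring_small=.0295,ring_medium=.0365,ring_large=.0435)
for cam in("top","scene"):
    p,d=snapshot(cam); W=world(cam,d)
    for n,h in names.items():
        for q in nets.cut_out(cam,n)[:3]:
            m=q["pixels"]; P=W[m]; rgb=p[m].mean(0).round()
            ext=cv2.findContours(m.astype(np.uint8),cv2.RETR_EXTERNAL,cv2.CHAIN_APPROX_NONE)[0]
            ct=max(ext,key=len)[:,0,:]
            if n[0]=="r":
                X=planepix(cam,ct,h)
                (cx,cy),(a,b),_=cv2.fitEllipse(X[:,:2].astype(np.float32)); s=(round(cx,4),round(cy,4),round(a/2,4),round(b/2,4))
            else:
                k=P[np.abs(P[:,2]-h)<.006]
                s=None
                if len(k)>4:
                    f=least_squares(lambda c:np.hypot(k[:,0]-c[0],k[:,1]-c[1])-R[n]+.00125,k[:,:2].mean(0),loss="soft_l1",f_scale=.002); s=f.x.round(4),len(k),np.abs(f.fun).mean().round(4)
            print(cam,n,round(q["p"],2),q["box"],rgb,"zmax",P[:,2].max().round(3),s)
c=np.load("/tmp/top0.npz")["p"]
cv2.imwrite("pics/crop.png",cv2.resize(c[120:310,110:430,::-1],None,fx=2.5,fy=2.5,interpolation=cv2.INTER_CUBIC))
E
```

```text
top beaker_small_c 0.75 [139.5, 187.8, 22.3, 17.2] [68. 68. 64.] zmax 0.075 (array([0.5318, 0.3583]), 60, np.float64(0.0008))
top beaker_small_c 0.75 [172.1, 178.9, 18.2, 17.0] [77. 15. 14.] zmax 1.307 (array([0.5551, 0.2815]), 43, np.float64(0.0008))
top beaker_small_c 0.52 [121.2, 243.5, 19.0, 12.9] [76. 17. 15.] zmax 0.075 (array([0.401 , 0.4009]), 50, np.float64(0.0006))
top beaker_medium_c 0.85 [380.3, 281.1, 28.9, 25.0] [53. 28. 64.] zmax 1.307 (array([ 0.3018, -0.2354]), 75, np.float64(0.0008))
top beaker_medium_c 0.77 [380.2, 234.8, 21.3, 24.1] [68. 68. 65.] zmax 0.084 (array([ 0.405 , -0.2329]), 50, np.float64(0.0008))
top beaker_large_c 0.65 [240.0, 211.1, 27.2, 26.0] [71. 72. 68.] zmax 0.102 (array([0.4568, 0.1024]), 90, np.float64(0.0008))
top beaker_large_c 0.43 [138.3, 188.9, 24.0, 16.1] [65. 65. 62.] zmax 0.074 NoneTraceback (most recent call last):
  File "<stdin>", line 13, in <module>
cv2.error: OpenCV(4.12.0) /io/opencv/modules/imgproc/src/shapedescr.cpp:361: error: (-201:Incorrect size of input array) There should be at least 5 points to fit the ellipse in function 'fitEllipseNoDirect'
```

```bash
python3 - <<'E'
from h import *
R=dict(beaker_small_c=(.018,.07),beaker_medium_c=(.025,.08),beaker_large_c=(.032,.095),ring_small=(.0275,.011),ring_medium=(.0345,.011),ring_large=(.0415,.011))
for cam in("scene","top"):
    p,d=snapshot(cam); W=world(cam,d)
    for n,(rad,h) in R.items():
        if cam=="top" and n[0]=="b": continue
        for q in nets.cut_out(cam,n)[:3]:
            m=q["pixels"]
            if n[0]=="r": k=planepix(cam,np.argwhere(m)[:,::-1],h)
            else: k=W[m]; k=k[np.abs(k[:,2]-h)<.006]; 
            if len(k)<8: continue
            rr=rad-(.00125 if n[0]=="b" else 0)
            f=least_squares(lambda c:np.hypot(k[:,0]-c[0],k[:,1]-c[1])-c[2],[*k[:,:2].mean(0),rr],loss="soft_l1",f_scale=.002) if n[0]=="r" else least_squares(lambda c:np.hypot(k[:,0]-c[0],k[:,1]-c[1])-rr,k[:,:2].mean(0),loss="soft_l1",f_scale=.002)
            print(cam,n,round(q["p"],2),np.round(q["box"]),p[m].mean(0).round(),f.x.round(4),len(k),np.abs(f.fun).mean().round(4))
c=np.load("/tmp/top0.npz")["p"]
cv2.imwrite("pics/crop.png",cv2.resize(c[120:310,110:430,::-1],None,fx=2.5,fy=2.5,interpolation=cv2.INTER_CUBIC))
E
```

```text
scene beaker_small_c 0.8 [407. 194.  25.  32.] [64. 67. 64.] [0.5336 0.3559] 76 0.0011
scene beaker_small_c 0.63 [396. 157.  24.  29.] [80. 19. 17.] [0.4031 0.3988] 65 0.0012
scene beaker_small_c 0.61 [385. 204.  20.  32.] [76. 11.  9.] [0.5569 0.2789] 74 0.0009
scene beaker_medium_c 0.93 [141. 171.  29.  32.] [47. 21. 61.] [ 0.3034 -0.2383] 92 0.0023
scene beaker_medium_c 0.64 [141. 198.  30.  41.] [63. 67. 63.] [ 0.4067 -0.2357] 119 0.001
scene beaker_large_c 0.65 [288. 181.  29.  47.] [62. 65. 62.] [0.4584 0.0999] 136 0.001
scene ring_small 0.66 [275. 268.  27.  23.] [23. 22. 22.] [0.6386 0.0063 0.0269] 117 0.0015
scene ring_medium 0.78 [321. 258.  33.  31.] [40. 41. 39.] [0.6434 0.1104 0.0339] 283 0.0026
scene ring_large 0.97 [211. 272.  53.  42.] [40. 40. 39.] [ 0.6338 -0.0977  0.0411] 441 0.0023
top ring_small 0.6 [179. 240.  32.  30.] [93. 93. 89.] [0.3937 0.2516 0.0256] 676 0.0072
top ring_medium 0.66 [235. 144.  33.  27.] [70. 68. 66.] [0.6381 0.1144 0.0343] 128 0.0013
top ring_large 0.59 [319. 144.  28.  20.] [65. 63. 61.] [ 0.6292 -0.0949  0.0409] 54 0.0011
top ring_large 0.38 [182. 239.  29.  30.] [93. 94. 90.] [0.3928 0.2508 0.0266] 728 0.0075
```

View pics/crop.png

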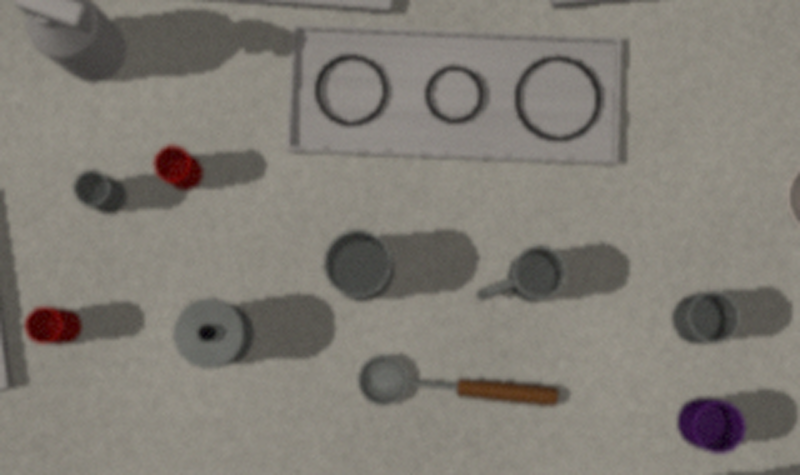

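The crop confirms the three plain open beakers, apart from the red and purple ones, the mug and the canister. In crop pixels they are large (358,265), medium (705,317) and small (95,187). First move: hover over the medium one with the jaws closing along world x.

```bash
python3 -m creep '0.042 -0.030 0 0 0 -0.173 0;0.085 -0.061 0 0 0 -0.346 0;0.127 -0.091 0 0 0 -0.519 0;0.170 -0.122 0 0 0 -0.692 0;0.212 -0.152 0 0 0 -0.865 0;0.255 -0.183 0 0 0 -1.038 0;0.297 -0.213 0 0 0 -1.21 0;0.297 -0.213 0 0 0 -1.21 0;0.297 -0.213 0 0 0 -1.21 0;0.297 -0.213 0 0 0 -1.21 0' 40
cat >> h.py <<'E'
from scipy.spatial.transform import Rotation as Ro
def wristworld():
    """returns picture, world points, camera origin, R_cw"""
    s=readout.observe(); p,d=snapshot("wrist"); c=calibration("wrist")
    T=np.eye(4); T[:3,:3]=Ro.from_quat(s["ee_rot"]).as_matrix(); T[:3,3]=s["tool_pos"]
    M=T@c["mount"]; v,u=np.mgrid[:420,:560]
    ray=np.stack([(u-c["mtx"][0,2])/c["mtx"][0,0],(v-c["mtx"][1,2])/c["mtx"][1,1],np.ones_like(u)],-1)
    ray=ray@M[:3,:3].T
    return p,ray*d[...,None]+M[:3,3],ray,M[:3,3]
def fit(k,rad,free=False):
    c0=[*k[:,:2].mean(0)]+[rad]*free
    f=least_squares(lambda c:np.hypot(k[:,0]-c[0],k[:,1]-c[1])-(c[2] if free else rad),c0,loss="soft_l1",f_scale=.002)
    return f.x.round(4),len(k),np.abs(f.fun).mean().round(4)
def find(n,rad,h,save=None):
    p,W,ray,o=wristworld()
    if save: cv2.imwrite(f"pics/{save}.png",p[:,:,::-1])
    for q in nets.cut_out("wrist",n)[:3]:
        m=q["pixels"]
        if n[0]=="r": k=o+ray[m]*((h-o[2])/ray[m][:,2])[:,None]
        else: k=W[m]; k=k[np.abs(k[:,2]-h)<.005]
        if len(k)>8: print(n,round(q["p"],2),np.round(q["box"]),p[m].mean(0).round(),*fit(k,rad,n[0]=="r"))
E
python3 - <<'E'
from h import *
find("beaker_medium_c",.02375,.08,"w1")
s=readout.observe(); print(s["clock"],s["tool_pos"],s["ee_rot"],s["joint_pos"])
E
```

```text
clock: 2.2
tool_pos: [0.4051, -0.235, 0.2393]
ee_rot: [0.708, 0.706, -0.0, 0.0]
force: [-0.4, 0.7, -0.1]
finger_gap: 0.0856
finger_force: 0.0
beaker_medium_c 0.9 [252. 158.  56.  65.] [68. 71. 69.] [ 0.4051 -0.2323] 575 0.0007
beaker_medium_c 0.73 [132. 158.  75.  65.] [50. 38. 58.] [ 0.3024 -0.235 ] 677 0.0007
2.3 [ 0.40510261 -0.23495257  0.23925445] [ 7.08004807e-01  7.06207608e-01 -8.70079315e-05 -1.60695696e-05] [-7.10579613e-01 -2.43796691e-02  1.79269476e+00 -1.74459837e-04
  1.37332284e+00 -7.08003759e-01]
```

```bash
python3 -m creep '0.002 0 0.05 0 0 0 0;0.002 0 0.10 0 0 0 0;0.002 0 0.14 0 0 0 0;0.002 0 0.17 0 0 0 0;0.002 0 0.19 0 0 0 0;0.002 0 0.199 0 0 0 0;0.002 0 0.199 0 0 0 0;0.002 0 0.199 0 0 0 0;0.002 0 0.199 0 0 0 255;0.002 0 0.199 0 0 0 255;0.002 0 0.199 0 0 0 255;0.002 0 0.199 0 0 0 255;0.002 0 0.199 0 0 0 255;0.002 0 0.199 0 0 0 255' 40
python3 -m creep '0 0 0 0 0 0 255;0 0 0 0 0 0 255;0 0 -0.01 0 0 0 255;0 0 -0.03 0 0 0 255;0 0 -0.06 0 0 0 255;0 0 -0.10 0 0 0 255;0 0 -0.14 0 0 0 255;0 0 -0.17 0 0 0 255;0 0 -0.18 0 0 0 255;0 0 -0.18 0 0 0 255' 40
```

```text
clock: 4.05
tool_pos: [0.4063, -0.2323, 0.0411]
ee_rot: [0.707, 0.707, 0.0, 0.001]
force: [-1.1, 0.7, 5.9]
finger_gap: 0.0486
finger_force: 41.8
clock: 5.3
tool_pos: [0.4056, -0.2318, 0.2202]
ee_rot: [0.707, 0.707, 0.0, 0.0]
force: [-0.1, 0.5, -1.5]
finger_gap: 0.0487
finger_force: 41.5
```

```bash
python3 -m creep '0.010 0.005 0 0 0 0 255;0.035 0.018 0 0 0 0 255;0.075 0.040 0 0 0 0 255;0.120 0.064 0 0 0 0 255;0.165 0.088 0 0 0 0 255;0.210 0.112 0 0 0 0 255;0.250 0.133 0 0 0 0 255;0.278 0.148 0 0 0 0 255;0.292 0.155 0 0 0 0 255;0.292 0.155 0 0 0 0 255;0.292 0.155 0 0 0 0 255;0.292 0.155 0 0 0 0 255'
python3 - <<'E'
from h import *
for n,rad in(("ring_medium",.0345),("ring_small",.0275),("ring_large",.0415)): find(n,rad,.011,"w2")
find("beaker_medium_c",.02375,.26,None)
s=readout.observe(); print(s["clock"],s["tool_pos"],s["ee_rot"],s["finger_gap"])
E
```

```text
clock: 6.8
tool_pos: [0.5603, 0.059, 0.2202]
ee_rot: [0.708, 0.707, -0.0, -0.0]
force: [0.2, -0.0, -0.3]
finger_gap: 0.049
finger_force: 41.6
ring_medium 0.81 [320.  89.  77.  80.] [53. 53. 52.] [0.6382 0.1155 0.034 ] 1234 0.0014
ring_small 0.61 [320. 200.  53.  55.] [50. 51. 50.] [0.6336 0.0116 0.027 ] 741 0.0014
ring_large 0.73 [ 94. 110. 114.  80.] [72. 75. 72.] [0.4341 0.0968 0.0337] 7297 0.01
beaker_medium_c 0.65 [204. 209. 148. 172.] [71. 74. 72.] [0.5607 0.0598] 3061 0.0007
7.2 [0.56068396 0.05996978 0.22039065] [7.07203276e-01 7.07010268e-01 4.07737730e-05 7.43468395e-05] 0.04860325557273393
```

View pics/w2.png

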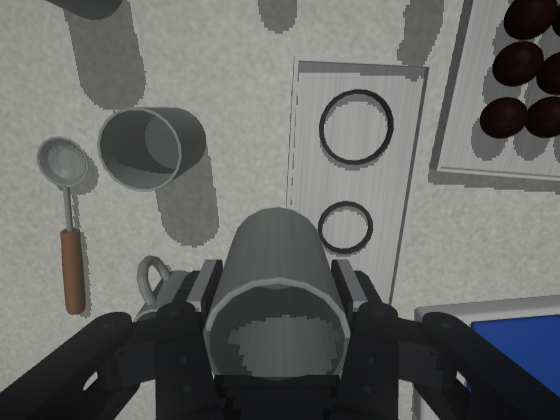

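```bash
python3 -m creep '0.006 0.008 0 0 0 0 255;0.020 0.028 0 0 0 0 255;0.037 0.052 0.01 0 0 0 255;0.050 0.070 0.03 0 0 0 255;0.055 0.078 0.06 0 0 0 255;0.055 0.078 0.09 0 0 0 255;0.055 0.078 0.12 0 0 0 255;0.055 0.078 0.14 0 0 0 255;0.055 0.078 0.15 0 0 0 255;0.055 0.078 0.15 0 0 0 255;0.055 0.078 0.15 0 0 0 255'
python3 - <<'E'
from h import *
find("ring_medium",.0345,.011,"w3")
s=readout.observe(); print(s["clock"],s["tool_pos"],s["ee_rot"],s["finger_gap"])
E
```

```text
clock: 8.57
tool_pos: [0.6399, 0.1152, 0.0717]
ee_rot: [0.707, 0.707, 0.001, 0.001]
force: [0.8, 0.2, 0.4]
finger_gap: 0.0487
finger_force: 41.6
ring_medium 0.95 [218. 176. 119.  83.] [49. 49. 48.] [0.639  0.1165 0.0338] 1681 0.0012
8.675 [0.6398401  0.11519215 0.07190029] [0.70713344 0.70707861 0.00109267 0.00097065] 0.04866818141329052
```

View pics/w3.png

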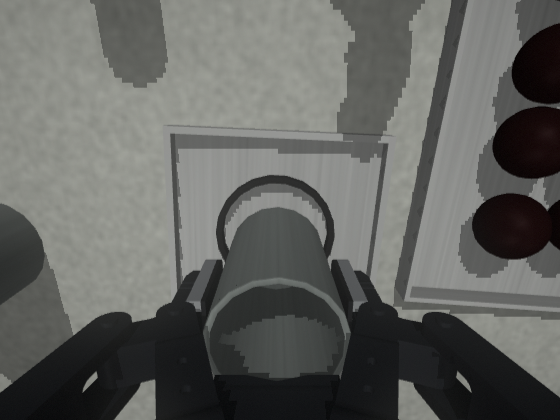

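```bash
python3 -m creep '0 0 0.008 0 0 0 255;0 0 0.016 0 0 0 255;0 0 0.023 0 0 0 255;0 0 0.027 0 0 0 255;0 0 0.028 0 0 0 255;0 0 0.028 0 0 0 255;0 0 0.028 0 0 0 255;0 0 0.028 0 0 0 60;0 0 0.028 0 0 0 60;0 0 0.028 0 0 0 60;0 0 0.028 0 0 0 60;0 0 0.018 0 0 0 60;0 0 -0.01 0 0 0 60;0 0 -0.06 0 0 0 60;0 0 -0.11 0 0 0 60;0 0 -0.15 0 0 0 60;0 0 -0.15 0 0 0 60;0 0 -0.15 0 0 0 60;0 0 -0.15 0 0 0 60'
python3 - <<'E'
from h import *
for n,rad in(("ring_medium",.0345),("ring_small",.0275),("ring_large",.0415)): find(n,rad,.011,"w4")
find("beaker_medium_c",.02375,.083,None)
s=readout.observe(); print(s["clock"],s["tool_pos"],s["ee_rot"],s["finger_gap"])
E
```

```text
clock: 11.05
tool_pos: [0.6374, 0.1151, 0.2181]
ee_rot: [0.707, 0.707, -0.001, -0.001]
force: [-0.2, -0.5, -0.3]
finger_gap: 0.0652
finger_force: 0.0
ring_medium 0.98 [246. 147.  71.  54.] [50. 50. 49.] [0.639 0.116 0.034] 449 0.0009
ring_small 0.6 [ 0.  5. 50. 77.] [54. 56. 54.] [0.4038 0.2411 0.0196] 3171 0.006
ring_small 0.57 [250. 251.  50.  49.] [52. 53. 52.] [0.6345 0.0122 0.0271] 732 0.0015
ring_large 0.69 [233. 323.  71.  58.] [45. 45. 44.] [ 0.6299 -0.0911  0.0405] 822 0.0016
beaker_medium_c 0.94 [245. 162.  60.  70.] [79. 82. 80.] [0.638  0.1151] 646 0.0007
11.45 [0.638603   0.11513343 0.21996223] [ 7.07097964e-01  7.07115555e-01 -1.75321337e-04 -1.74048574e-04] 0.06525140575214247
```

View pics/w4.png

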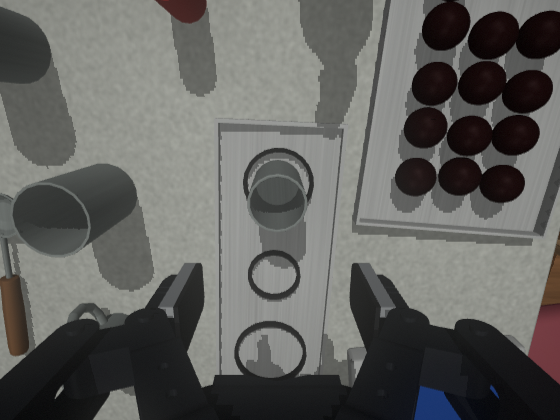

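```bash
python3 - <<'E'
from h import *
W=world("top",np.load("/tmp/top0.npz")["d"])[105:160,105:165].reshape(-1,3)
for a,b in((.02,.08),(.08,.14),(.14,.3)):
    k=W[(W[:,2]>a)&(W[:,2]<b)]; print(a,len(k),k.min(0).round(3),k.max(0).round(3))
E
```

```text
0.02 216 [0.647 0.335 0.02 ] [0.76  0.397 0.08 ]
0.08 420 [0.647 0.341 0.081] [0.714 0.409 0.14 ]
0.14 452 [0.657 0.334 0.14 ] [0.703 0.398 0.208]
```

```bash
python3 -m creep '0.03 -0.03 0 0 0 0 60;0.07 -0.07 0 0 0 0 60;0.11 -0.107 0 0 0 0 60;0.16 -0.107 0 0 0 0 60;0.21 -0.107 0 0 0 0 60;0.243 -0.107 0 0 0 0 60;0.243 -0.107 0 0 0 0 60;0.243 -0.107 0 0 0 0 60;0.243 -0.107 0 0 0 0 60'
python3 - <<'E'
from h import *
find("beaker_small_c",.01675,.07,"w5")
s=readout.observe(); print(s["clock"],s["tool_pos"],s["ee_rot"],s["finger_gap"],s["joint_pos"])
E
```

```text
clock: 12.58
tool_pos: [0.5319, 0.3569, 0.2203]
ee_rot: [0.708, 0.707, -0.0, 0.0]
force: [0.2, -0.3, 0.1]
finger_gap: 0.0655
finger_force: 0.0
beaker_small_c 0.78 [286. 236.  37.  60.] [83. 43. 40.] [0.5556 0.2837] 410 0.0006
beaker_small_c 0.67 [258. 163.  41.  52.] [76. 78. 76.] [0.5327 0.3603] 420 0.0007
beaker_small_c 0.67 [ 97. 119.  73.  45.] [74. 42. 39.] [0.4024 0.4029] 575 0.0007
12.675 [0.53200882 0.35698509 0.22040597] [ 7.07679718e-01  7.06533371e-01 -5.37444463e-05  9.40580451e-05] 0.06508095997495679 [ 4.56155429e-01  3.58331028e-01  1.38903608e+00 -2.16090950e-04
  1.39426661e+00  4.57814562e-01]
```

```bash
python3 -m creep '0.003 0.001 0.05 0 0 0 60;0.003 0.001 0.10 0 0 0 60;0.003 0.001 0.14 0 0 0 60;0.003 0.001 0.168 0 0 0 60;0.003 0.001 0.181 0 0 0 60;0.003 0.001 0.184 0 0 0 60;0.003 0.001 0.184 0 0 0 60;0.003 0.001 0.184 0 0 0 255;0.003 0.001 0.184 0 0 0 255;0.003 0.001 0.184 0 0 0 255;0.003 0.001 0.184 0 0 0 255;0.003 0.001 0.184 0 0 0 255;0.003 0.001 0.184 0 0 0 255;0.003 0.001 0.184 0 0 0 255;0.003 0.001 0.184 0 0 0 255'
python3 -m creep '0 0 0 0 0 0 255;0 0 -0.01 0 0 0 255;0 0 -0.03 0 0 0 255;0 0 -0.06 0 0 0 255;0 0 -0.10 0 0 0 255;0 0 -0.14 0 0 0 255;0 0 -0.17 0 0 0 255;0 0 -0.18 0 0 0 255;0 0 -0.18 0 0 0 255;0 0 -0.18 0 0 0 255'
python3 - <<'E'
from h import *
find("beaker_small_c",.01675,.25,"w6")
s=readout.observe(); print(s["clock"],s["tool_pos"],s["ee_rot"],s["finger_gap"])
E
```

```text
clock: 14.55
tool_pos: [0.5337, 0.3617, 0.0379]
ee_rot: [0.707, 0.707, 0.001, 0.0]
force: [-0.4, 0.0, 5.9]
finger_gap: 0.0353
finger_force: 40.2
clock: 15.8
tool_pos: [0.5316, 0.3606, 0.2142]
ee_rot: [0.707, 0.707, -0.002, -0.001]
force: [-0.8, -0.1, -0.3]
finger_gap: 0.0357
finger_force: 40.0
beaker_small_c 0.62 [227. 225.  99. 152.] [72. 75. 73.] [0.5318 0.3594] 2084 0.0007
15.9 [0.53165697 0.36062296 0.21412852] [ 7.07127331e-01  7.07083684e-01 -1.79937871e-03 -6.03412547e-04] 0.03568420344791907
```

```bash
python3 -m creep '-0.012 0.003 0 0 0 0 255;-0.040 0.012 0 0 0 0 255;-0.080 0.023 0 0 0 0 255;-0.125 0.037 0 0 0 0 255;-0.170 0.050 0 0 0 0 255;-0.215 0.063 0 0 0 0 255;-0.260 0.076 0 0 0 0 255;-0.300 0.088 0 0 0 0 255;-0.330 0.097 0 0 0 0 255;-0.348 0.102 0 0 0 0 255;-0.348 0.102 0.01 0 0 0 255;-0.348 0.102 0.03 0 0 0 255;-0.348 0.102 0.06 0 0 0 255;-0.348 0.102 0.09 0 0 0 255;-0.348 0.102 0.12 0 0 0 255;-0.348 0.102 0.135 0 0 0 255;-0.348 0.102 0.14 0 0 0 255;-0.348 0.102 0.14 0 0 0 255;-0.348 0.102 0.14 0 0 0 255'
python3 - <<'E'
from h import *
find("ring_small",.0275,.011,"w7")
find("beaker_small_c",.01675,.11)
s=readout.observe(); print(s["clock"],s["tool_pos"],s["ee_rot"],s["finger_gap"])
E
```

```text
clock: 18.27
tool_pos: [0.6358, 0.0131, 0.0778]
ee_rot: [0.707, 0.707, 0.001, 0.001]
force: [0.7, 0.1, -0.6]
finger_gap: 0.0358
finger_force: 40.0
ring_small 0.85 [229. 188.  92.  72.] [48. 48. 48.] [0.6343 0.0117 0.0269] 1473 0.0013
beaker_small_c 0.66 [228. 224. 100. 152.] [71. 75. 73.] [0.6356 0.0122] 3139 0.0007
18.475 [0.63527238 0.01300373 0.07723064] [7.07146887e-01 7.07066180e-01 5.16503985e-04 6.56226085e-04] 0.03586054165132879
```

View pics/w7.png

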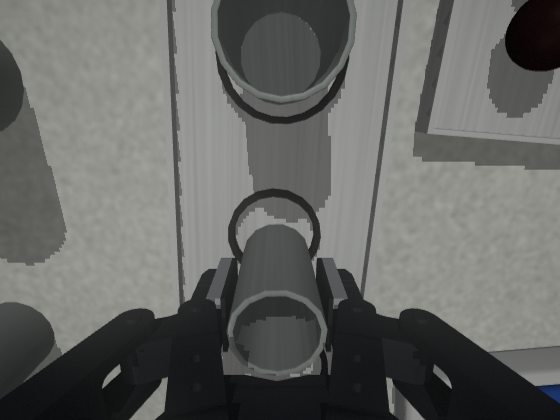

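```bash
python3 -m creep '0 -0.001 0.01 0 0 0 255;0 -0.001 0.02 0 0 0 255;0 -0.001 0.03 0 0 0 255;0 -0.001 0.035 0 0 0 255;0 -0.001 0.037 0 0 0 255;0 -0.001 0.037 0 0 0 255;0 -0.001 0.037 0 0 0 255;0 -0.001 0.037 0 0 0 80;0 -0.001 0.037 0 0 0 80;0 -0.001 0.037 0 0 0 80;0 -0.001 0.037 0 0 0 80;0 0 0.027 0 0 0 80;0 0 0 0 0 0 80;0 0 -0.05 0 0 0 80;0 0 -0.10 0 0 0 80;0 0 -0.15 0 0 0 0;0 0 -0.16 0 0 0 0;0 0 -0.16 0 0 0 0;0 0 -0.16 0 0 0 0'
python3 - <<'E'
from h import *
find("beaker_small_c",.01675,.073,"w8")
find("ring_large",.0415,.011)
s=readout.observe(); print(s["clock"],s["tool_pos"],s["ee_rot"],s["finger_gap"])
E
```

```text
clock: 20.85
tool_pos: [0.6333, 0.0133, 0.2339]
ee_rot: [0.707, 0.707, -0.001, -0.002]
force: [-0.5, 0.5, -1.3]
finger_gap: 0.0855
finger_force: 0.0
beaker_small_c 0.7 [259. 167.  38.  51.] [74. 76. 75.] [0.6326 0.0117] 399 0.0007
ring_large 0.56 [237. 232.  76.  74.] [50. 51. 50.] [ 0.6297 -0.0928  0.0409] 1003 0.0015
21.05 [0.63380066 0.01323122 0.23433283] [ 0.70711462  0.70709694 -0.00103174 -0.00132616] 0.08555206333846159
```

```bash
python3 -m creep '0.02 -0.04 0 0 0 0 0;0.045 -0.09 0 0 0 0 0;0.07 -0.14 0 0 0 0 0;0.09 -0.177 0 0 0 0 0;0.09 -0.177 0 0 0 0 0;0.09 -0.177 0 0 0 0 0;0.09 -0.177 0 0 0 0 0'
python3 - <<'E'
from h import *
find("beaker_large_c",.03075,.095,"w9")
s=readout.observe(); print(s["clock"],s["tool_pos"],s["ee_rot"],s["finger_gap"])
E
```

```text
clock: 21.92
tool_pos: [0.4587, 0.1027, 0.2363]
ee_rot: [0.707, 0.707, 0.0, 0.0]
force: [1.1, 0.6, 0.1]
finger_gap: 0.0851
finger_force: 0.0
beaker_large_c 0.89 [234. 150.  81.  85.] [70. 73. 71.] [0.457  0.1041] 821 0.0008
22.025 [0.45851531 0.10263388 0.23617964] [ 7.07468575e-01  7.06744798e-01 -7.35003382e-05 -3.16182934e-06] 0.0853443181040339
```

```bash
python3 -m creep '0.001 -0.001 0.05 0 0 0 0;0.001 -0.001 0.09 0 0 0 0;0.001 -0.001 0.12 0 0 0 0;0.001 -0.001 0.15 0 0 0 0;0.001 -0.001 0.17 0 0 0 0;0.001 -0.001 0.179 0 0 0 0;0.001 -0.001 0.180 0 0 0 0;0.001 -0.001 0.180 0 0 0 0;0.001 -0.001 0.180 0 0 0 255;0.001 -0.001 0.180 0 0 0 255;0.001 -0.001 0.180 0 0 0 255;0.001 -0.001 0.180 0 0 0 255;0.001 -0.001 0.180 0 0 0 255;0.001 -0.001 0.180 0 0 0 255;0.001 -0.001 0.180 0 0 0 255' 45
python3 -m creep '0 0 0 0 0 0 255;0 0 -0.01 0 0 0 255;0 0 -0.03 0 0 0 255;0 0 -0.06 0 0 0 255;0 0 -0.10 0 0 0 255;0 0 -0.14 0 0 0 255;0 0 -0.17 0 0 0 255;0 0 -0.18 0 0 0 255;0 0 -0.18 0 0 0 255;0 0 -0.18 0 0 0 255'
python3 - <<'E'
from h import *
find("beaker_large_c",.03075,.275,"w10")
s=readout.observe(); print(s["clock"],s["tool_pos"],s["ee_rot"],s["finger_gap"])
E
```

```text
clock: 23.9
tool_pos: [0.4574, 0.1042, 0.0575]
ee_rot: [0.707, 0.707, 0.001, 0.001]
force: [-1.6, 0.1, 6.0]
finger_gap: 0.0634
finger_force: 49.2
clock: 25.15
tool_pos: [0.4554, 0.1041, 0.2345]
ee_rot: [0.707, 0.707, -0.001, -0.001]
force: [0.1, 0.1, -1.6]
finger_gap: 0.0633
finger_force: 49.8
beaker_large_c 0.72 [179. 189. 195. 196.] [68. 71. 69.] [0.4557 0.1038] 2993 0.0008
25.25 [0.45556876 0.10408427 0.23451128] [ 0.70712543  0.70708594 -0.00129227 -0.00119855] 0.06331868666302465
```

```bash
python3 -m creep '-0.010 0.009 0 0 0 0 255;-0.030 0.026 0 0 0 0 255;-0.060 0.053 0 0 0 0 255;-0.095 0.084 0 0 0 0 255;-0.130 0.115 0 0 0 0 255;-0.160 0.141 0 0 0 0 255;-0.185 0.163 0 0 0 0 255;-0.196 0.173 0 0 0 0 255;-0.196 0.173 0 0 0 0 255;-0.196 0.173 0.01 0 0 0 255;-0.196 0.173 0.03 0 0 0 255;-0.196 0.173 0.06 0 0 0 255;-0.196 0.173 0.09 0 0 0 255;-0.196 0.173 0.12 0 0 0 255;-0.196 0.173 0.137 0 0 0 255;-0.196 0.173 0.14 0 0 0 255;-0.196 0.173 0.14 0 0 0 255;-0.196 0.173 0.14 0 0 0 255'
python3 - <<'E'
from h import *
find("ring_large",.0415,.011,"w11")
find("beaker_large_c",.03075,.135)
s=readout.observe(); print(s["clock"],s["tool_pos"],s["ee_rot"],s["finger_gap"])
E
```

```text
clock: 27.5
tool_pos: [0.6308, -0.0921, 0.098]
ee_rot: [0.707, 0.707, 0.001, 0.001]
force: [-0.5, -0.2, -1.0]
finger_gap: 0.0634
finger_force: 49.9
ring_large 0.68 [214. 162. 123.  81.] [47. 47. 46.] [ 0.6296 -0.0935  0.0409] 1501 0.0012
ring_large 0.51 [240.   2.  81.  89.] [69. 72. 70.] [0.6333 0.02   0.0171] 5939 0.0048
beaker_large_c 0.7 [177. 188. 196. 198.] [66. 69. 68.] [ 0.6306 -0.092 ] 4107 0.0008
27.7 [ 0.63022983 -0.09201451  0.09722526] [7.07103462e-01 7.07109622e-01 4.06641505e-04 7.15116796e-04] 0.06335135854824765
```

View pics/w11.png

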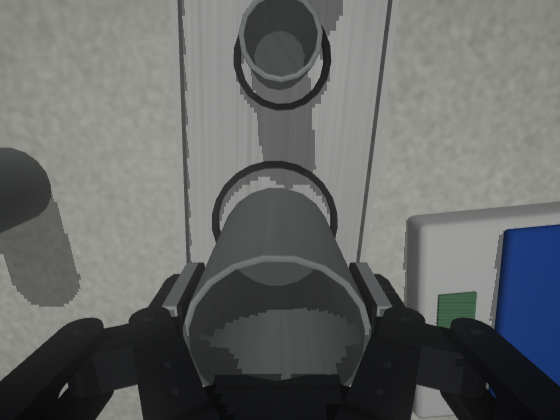

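```bash
python3 -m creep '-0.001 -0.001 0.01 0 0 0 255;-0.001 -0.001 0.02 0 0 0 255;-0.001 -0.001 0.03 0 0 0 255;-0.001 -0.001 0.035 0 0 0 255;-0.001 -0.001 0.037 0 0 0 255;-0.001 -0.001 0.037 0 0 0 255;-0.001 -0.001 0.037 0 0 0 255;-0.001 -0.001 0.037 0 0 0 0;-0.001 -0.001 0.037 0 0 0 0;-0.001 -0.001 0.037 0 0 0 0;-0.001 -0.001 0.037 0 0 0 0;0 0 0.027 0 0 0 0;0 0 0 0 0 0 0;0 0 -0.05 0 0 0 0;0 0 -0.10 0 0 0 0;0 0 -0.15 0 0 0 0;0 0 -0.16 0 0 0 0;0 0 -0.16 0 0 0 0'
python3 -m creep '0 -0.06 0 0 0 0 0;0 -0.12 0 0 0 0 0;0 -0.18 0 0 0 0 0;0 -0.22 0 0 0 0 0;0 -0.22 0 0 0 0 0;0 -0.22 0 0 0 0 0'
python3 - <<'E'
from h import *
for cam in("scene","top"):
    p,d=snapshot(cam); cv2.imwrite(f"pics/{cam}9.png",p[:,:,::-1]); W=world(cam,d)
    for n,rad,h in(("beaker_small_c",.01675,.073),("beaker_medium_c",.02375,.083),("beaker_large_c",.03075,.098)):
        for q in nets.cut_out(cam,n)[:3]:
            k=W[q["pixels"]]; k=k[np.abs(k[:,2]-h)<.006]
            if len(k)>8: print(cam,n,round(q["p"],2),p[q["pixels"]].mean(0).round(),*fit(k,rad))
print(readout.observe()["clock"])
E
```

```text
clock: 29.95
tool_pos: [0.6301, -0.0919, 0.2575]
ee_rot: [0.707, 0.707, 0.001, 0.001]
force: [-0.4, 0.1, -0.0]
finger_gap: 0.0855
finger_force: 0.0
clock: 30.7
tool_pos: [0.4096, -0.0917, 0.2553]
ee_rot: [0.707, 0.707, -0.0, -0.001]
force: [-0.4, -0.6, 0.4]
finger_gap: 0.0854
finger_force: 0.0
scene beaker_small_c 0.96 [77. 10.  9.] [0.4031 0.3987] 35 0.0012
scene beaker_small_c 0.88 [81. 18. 16.] [0.5567 0.2792] 44 0.0009
scene beaker_small_c 0.71 [60. 64. 61.] [0.6339 0.0081] 78 0.0008
scene beaker_medium_c 0.94 [48. 23. 62.] [ 0.3032 -0.2378] 56 0.0011
scene beaker_medium_c 0.65 [64. 67. 64.] [0.6391 0.1108] 146 0.0009
scene beaker_large_c 0.65 [62. 66. 62.] [ 0.6293 -0.0964] 219 0.0009
top beaker_small_c 0.77 [78. 16. 14.] [0.4013 0.401 ] 29 0.0007
top beaker_small_c 0.76 [69. 69. 66.] [0.632  0.0104] 53 0.0007
top beaker_small_c 0.7 [82. 17. 15.] [0.5551 0.2815] 32 0.0009
top beaker_medium_c 0.69 [57. 37. 66.] [ 0.3019 -0.2354] 39 0.0008
top beaker_large_c 0.77 [70. 70. 67.] [ 0.6275 -0.0939] 114 0.0008
31.1
```

View pics/scene9.png

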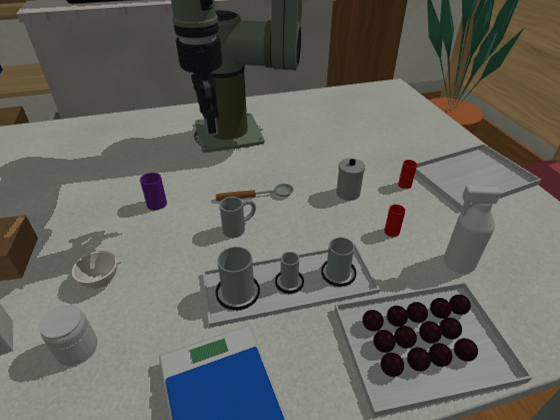

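All three beakers stand upright in their own rings: large (236,277), small (290,271), medium (340,260). The look-alikes, mug, canister and bowl have not moved, and the arm is clear of everything.

```bash
python3 -c "
from plant import r
print(r.close_job())"
```

```text
the job is handed in; nothing more can be done
None
```

The job is handed in at about 31 s: the three steel beakers stand upright on the tray, each in the ring of its own size, and nothing else was moved.

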